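# Measure the cookbook stand with a tape measure

### The arm

A 6-joint arm with a two-finger parallel gripper is mounted at the origin on a cart in front of the work surface, level with it; the furniture and walls round the work are solid. World frame = base frame: x ahead of the robot, y to its left, z up, the work surface at z = 0. Lengths are in m, angles in degrees, forces in N, time in s.
With the tool pointing down it reaches from about 0.35 to 0.875 m from the base axis. Payload 4.2 kg.
Tool frame: the origin (TCP) lies on the centre line of the jaws, within the pads' length; the fingertips stand 25 mm ahead of it and the grasp point (between the pads) lies 6 mm ahead of it; z points along the fingers, y is the direction in which the jaws open and shut (so a half turn about z gives the same grasp; the last joint's range is limited). The gripper opens to 87 mm and grips with 3 to 60 N. Pads are 19 mm wide; open, the fingers measure 117 mm over their backs; the gripper's body (75 mm by 190 mm) begins 51 mm behind the grasp point.
Start: joints at [-51.761, 22.042, 0.453, 0, -68.411, -14.817], TCP at [0.248, -0.573, 0.248] pointing down, gripper open.
Joint ranges: [-179.83, 179.83], [-69.29, 118.12], [-61.27, 80.66], [-181.25, 117.63], [-171.15, -9.14], [-177.46, 177.46]. Speed limits (degrees/s): [159.86, 159.86, 180, 180, 180, 180].

### API

Orientations are given as [roll, pitch, yaw] about the fixed x, y, z axes, in that order (R = Rz(yaw) Ry(pitch) Rx(roll)).
In Python, from workcell import * gives the robot as it stands. The module is installed in compiled form; this text tells all that it offers.
- The arm moves only by the tool jog_arm, never from a script. Its argument "steps" is a list of rows, each a list of 4 numbers: the shift along the tool's x, y, z as a fraction of full scale, then the turn about the tool's z as a fraction of full scale. In form: [[dx, dy, dz, roll], ...]. A call has 1 to 20 rows; each row is the pose to reach, as a shift and turn from the pose commanded when the call began, along the tool's axes at that moment; what a row does not reach only later rows make up. Full scale, the value 1, is 0.1 m for a shift and pi/2 rad for a turn. A row lasts 1/8 s, in which the tool goes at most 62.5 mm and 10.7 degrees, less where a joint would pass 70% of its speed; a pose out of reach is approached as far as the arm can. A call with a number of a shift or a turn outside -1 to 1 is refused whole. A call with a gripper value outside its range is refused whole. "jaw" is the opening, from -1 (shut) to 1 (fully open), set as the call begins (left out, the last holds). The fingers move at their own pace and stop on an object; the grip force is fixed at half the most. Time passes only in rows, so rows that repeat a pose let the fingers close. It gives the time, the measured TCP pose, the force and the opening at its end, in the units of the state.
- get_obs(): the state, without advancing time (a new reading comes with each control period).
- camera(name): name is "side" or "top" or "wrist"; returns the picture (480x640x3 uint8, blue, green, red); there is no depth.
- camera_params(name): a dict with "intrinsics" (3x3 intrinsics, pixels), "position" and "rotation" of the camera in the world; the wrist camera has in their place "tool_from_camera" (4x4, takes a point from camera to tool coordinates, whose origin is the TCP and whose axes are the flange's). Camera axes: x right, y down, z forward; pixel columns grow to the right and rows downward; lengths in m; the calibration is good to about 2 mm. A picture is of the moment at which its call begins: read the wrist's pose just before it. camera_params takes no time and is no camera call.
- close_job(): hands the job in, once; it reports no verdict.
The state is a dict: "t": time; "qpos": joint angles; "joint_vel": joint speeds; "effort": joint torques, N m; "ee_pos": TCP position; "ee_rot": TCP orientation; "force": force on the tool from outside, world axes, zero at the start; "wrist_torque": the same for the moment, N m; "opening": finger opening in m.
Only numpy, scipy, OpenCV 4.12 (cv2) and the standard library are available. Lean on these libraries where they do the work, as an engineer would, in place of code of your own. Each camera call takes 0.05 s, during which the arm holds its last target. There are 200 camera calls.

### The job

I want to cut a splash cover for the sloping cookbook stand, so measure its panel: take the tape measure off the notebook, hook its end over the panel's upper edge and draw the case straight down the slope until its back sits against the ledge; then push the red thumb lock fully down, and leave the locked tape lying square on the panel, still hooked and drawn out, so that I can read it. Do not shift the vase, the brown cup or the pepper shaker behind it.

Things in the scene. Friction and masses are not known exactly. Their poses are not given: they have to be found in the camera images.
- panel: Dark wooden sloping panel of the fixed cookbook stand: a board 140 mm wide, 12 mm thick, rising at 30 degrees away from the robot. Origin where its face meets the ledge, mid-width, 34 mm above the table; +x up the slope along the face, +y along the ledge, +z out of the face. The ledge (x -14 to 0 mm, full width) stands 18 mm proud of the face.
- panel_edge (a point): Middle of the panel's plain upper edge, on the face, at x = 223 mm, y = 0, z = 0 of the panel; the edge runs along the panel's y, with free space behind and below it.
- tape: Loose tape measure (0.4 kg, light grey, dark rubber sides and foot), at the start upright on the notebook. Origin: centre of its flat underside; +x to the mouth, +z up. x -36 to 36 mm; 66 mm high for x < 10 mm, the shoulder ahead 48 mm. Grip across y: rubber sides 44 mm apart, x -30 to 4, z 9 to 57 mm. Weight and foot hold it where put on the slope, even unlocked against the spring.
- tape_blade (a joint): How far the tape is drawn out (m): 0 wound in, 0.18 at most. The spring pulls it in with 1.8 N at 0 and 2.3 N at 0.15. About 0.15 when it spans from the upper edge to the case standing against the ledge. It does not run while locked.
- tape_hook (a point): Lower end of the tape's steel end hook, on its inner face (the face that looks back to the case). Wound in, it lies at x = 37 mm, y = 0, z = -9 mm of the tape measure: the hook (19 mm wide, 2.5 mm thick) hangs 9 mm below the underside, just ahead of the front.
- tape_back (a point): Middle of the lower rear edge of the case, at x = -36 mm, y = 0, z = 0 of the tape measure.
- tape_lock (a joint): Red thumb lock: 0 up (free), about 0.005 m fully down (locked). It moves along the case's -z, resists with about 5 N, snaps over halfway, then brakes the tape and stays down by itself.
- tape_lock_top (a point): Middle of the red lock's top face (20 x 22 mm); with the lock up it lies at x = 23 mm, y = 0, z = 57 mm of the tape measure.
- notebook: Dark blue-green notebook lying on the table, fixed, 150 x 110 x 24 mm, origin at the centre of its underside, long side along x.
- vase: Beige glass vase, 78 mm wide, 180 mm high, bystander behind the work; origin under its centre.
- brown_cup: Brown handleless cup, 73 mm wide, 62 mm high, bystander; origin under its centre.
- pepper: Pepper shaker, 44 mm wide, 90 mm high, bystander; origin under its centre.

How it is judged (in metres and radians):
On the way, in this order (a step that is already met when the one before it is completed fails the run):
1. the end hook is over the panel's upper edge and the tape is starting to come out (x of tape_hook in the frame of panel between 0.219 and 0.2275 m and z of tape_hook in the frame of panel below -0.003 m and y of tape_hook in the frame of panel between -0.06 and 0.06 m and value of joint tape_blade above 0.015 m), for 0.1 s.
2. still hooked, the case has been drawn down the slope and sits with its back against the ledge (x of tape_hook in the frame of panel between 0.219 and 0.2275 m and z of tape_hook in the frame of panel below -0.003 m and y of tape_hook in the frame of panel between -0.06 and 0.06 m and x of tape_back in the frame of panel between -0.003 and 0.006 m and z of tape_back in the frame of panel between -0.004 and 0.005 m and y of tape_back in the frame of panel between -0.055 and 0.055 m and angle between the x axis of tape and the x axis of panel, either way round below 0.08 rad and angle between the z axis of tape and the z axis of panel, either way round below 0.08 rad), for 0.2 s.
3. the thumb lock is pushed down with the tape still drawn out (all of step 2 and value of joint tape_lock above 0.0045 m), for 0.2 s.
At the end, for the whole second after the job is handed in: The tape is at rest on the panel, square to it (within 4.5 degrees), its hook bearing on the upper edge (within 4 mm), its back against the ledge (within 6 mm), and the red lock is down (at least 4.5 of 6 mm) (all of step 3 and linear speed of tape below 0.01 m/s); the robot touches nothing.
It fails at once if the vase, brown cup or pepper shaker is shifted by more than 3 cm (distance of any of vase, brown_cup, pepper from where it was at the start of the episode above 0.03 m).
It also fails if it takes over 54 s, if anything falls off the work surface, if the arm or the gripper's body presses on something with over 40 N, if the wrist force passes 120 N, or if a joint passes its speed limit or range.

## Working session

There is one attempt and no reset: what is moved stays moved. The work goes in short steps, Python scripts to look and compute and a tool call to move; the robot and the scene stay as the last step left them, time stands still between calls to the robot, and variables do not carry over. Pictures are saved under pics/ and viewed, about 8 in all and at most 12, crops included, and the job is handed in when it is done.

Besides the shell and the picture viewer there is one more tool, called in YAML: its name, and indented under it one key for each argument. jog_arm: Moves the arm, as the interface text tells. Shift numbers are shares of 0.1 m and turn numbers shares of pi/2 rad, none past 1 either way. Its arguments: {"type":"object","properties":{"steps":{"type":"array"},"jaw":{"type":"number"}},"required":["steps"]}

```bash
mkdir -p pics; python3 - <<'E'
from workcell import *
import cv2,numpy as np
print(get_obs())
for n in("side","top","wrist"):
    im=camera(n); cv2.imwrite(f"pics/{n}0.png",im)
    p=camera_params(n); print(n,{k:np.round(v,4).tolist() for k,v in p.items()})
E
```

```text
{'t': 0.0, 'qpos': array([-5.17612174e+01,  2.20903126e+01,  3.78774160e-01, -2.97228702e-02,
       -6.84120694e+01, -1.48178350e+01]), 'joint_vel': array([ 0.06864752, -0.05761008,  0.05952972, -0.00672869, -0.02042564,
       -0.07314885]), 'effort': array([-4.23185593e-04, -3.90663457e+01,  1.87409985e+01,  4.22003657e+00,
        1.10733436e-02, -1.80516126e-04]), 'ee_pos': array([ 0.2482351 , -0.57297543,  0.24645552]), 'ee_rot': array([ 1.79873438e+02, -4.91701107e-03, -1.56590013e+02]), 'force': array([ 0.79291117,  0.71254025, -1.64821947]), 'wrist_torque': array([-0.00224696, -0.00289596,  0.05348621]), 'opening': 0.08721055739613853}
side {'intrinsics': [[482.103, 0.0, 316.6629], [0.0, 482.103, 239.787], [0.0, 0.0, 1.0]], 'position': [0.2683, 0.3696, 0.8267], 'rotation': [-146.9177, 0.4371, -142.2075]}
top {'intrinsics': [[507.6611, 0.0, 327.2713], [0.0, 507.6611, 240.1135], [0.0, 0.0, 1.0]], 'position': [0.5283, 0.0283, 0.9711], 'rotation': [-178.2927, 0.8291, -89.4395]}
wrist {'intrinsics': [[393.9697, 0.0, 320.045], [0.0, 393.9697, 243.6908], [0.0, 0.0, 1.0]], 'tool_from_camera': [[0.0001, -0.9618, -0.2739, 0.0749], [1.0, 0.0001, 0.0002, 0.0006], [-0.0002, -0.2739, 0.9618, -0.1361], [0.0, 0.0, 0.0, 1.0]]}
```

View pics/top0.png

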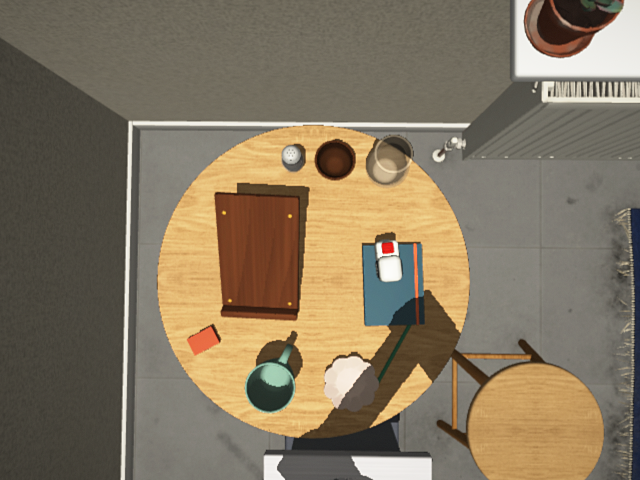

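View pics/side0.png

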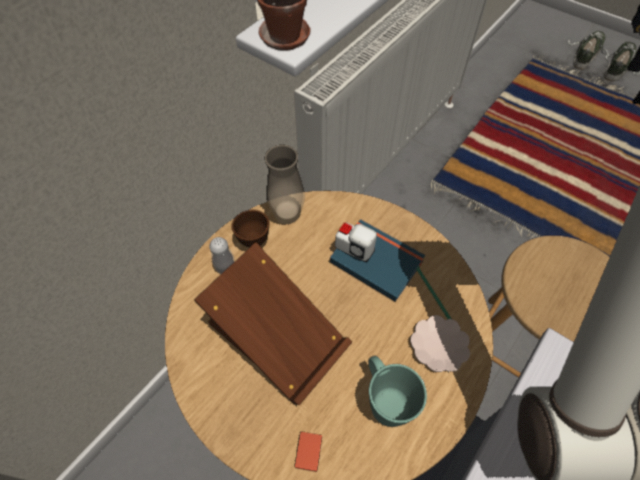

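The top view has the panel with its upper edge at about (217,194)-(299,195) and its ledge at about (222,310)-(297,318). The tape is at (389,262) with the red lock at (388,248), so its mouth faces +x. The bystanders are at the top of the image. Next I'll measure by mask.

```bash
cat > h.py <<'E'
from workcell import *
import cv2,numpy as np
from scipy.spatial.transform import Rotation as R
def rot(e): return R.from_euler('xyz',e,degrees=True).as_matrix()
def cam(n,o=None):
    p=camera_params(n);K=p['intrinsics']
    if n=='wrist':
        T=p['tool_from_camera'];W=rot(o['ee_rot'])
        return K,W@T[:3,:3],W@T[:3,3]+o['ee_pos']
    return K,rot(p['rotation']),np.array(p['position'])
def ray(c,uv,z):
    K,Rm,t=c;d=Rm@np.linalg.inv(K)@np.array([*uv,1.]);return t+d*(z-t[2])/d[2]
def proj(c,P):
    K,Rm,t=c;q=K@(Rm.T@(np.asarray(P)-t));return q[:2]/q[2]
def big(m):
    cs,_=cv2.findContours(m.astype(np.uint8)*255,cv2.RETR_EXTERNAL,cv2.CHAIN_APPROX_NONE)
    return max(cs,key=cv2.contourArea)
E
python3 - <<'E'
from h import *
im=cv2.imread('pics/top0.png');c=cam('top');h=cv2.cvtColor(im,cv2.COLOR_BGR2HSV);H,S,V=[h[...,i].astype(int) for i in range(3)]
box=np.zeros(H.shape,bool);box[180:330,200:320]=1
m=box&(H<14)&(S>120)&(V>45)
k=big(m);print('panel',cv2.approxPolyDP(k,4,True)[:,0].tolist(),cv2.contourArea(k))
b2=np.zeros(H.shape,bool);b2[230:300,360:425]=1
r=big(b2&((H<8)|(H>172))&(S>150)&(V>120)&(np.arange(640)<408));rc=r[:,0].mean(0);print('red',cv2.minAreaRect(r),ray(c,cv2.minAreaRect(r)[0],.024+.057))
w=big(b2&(S<60)&(V>150));print('white',cv2.minAreaRect(w),ray(c,cv2.minAreaRect(w)[0],.09))
for q in [(362,243),(421,242),(424,324),(365,325)]: print('nb',ray(c,q,.024))
cv2.imwrite('pics/crop.png',np.hstack([cv2.resize(im[180:330,205:315],None,fx=4,fy=4,interpolation=2),cv2.resize(im[225:300,355:430],(355,600),interpolation=2)]))
E
```

```text
panel [[215, 193], [221, 315], [295, 319], [298, 196]] 9675.0
red ((387.256103515625, 247.3048858642578), (10.38056468963623, 11.264017105102539), 83.6598129272461) [ 0.54310197 -0.06366775  0.081     ]
white ((388.7273864746094, 261.01593017578125), (40.496944427490234, 22.003833770751953), 81.46923065185547) [ 0.51923589 -0.06542967  0.09      ]
nb [ 0.55162698 -0.0224945   0.024     ]
nb [ 0.55452413 -0.13220961  0.024     ]
nb [ 0.40262007 -0.13840536  0.024     ]
nb [ 0.39949184 -0.02923464  0.024     ]
```

View pics/crop.png

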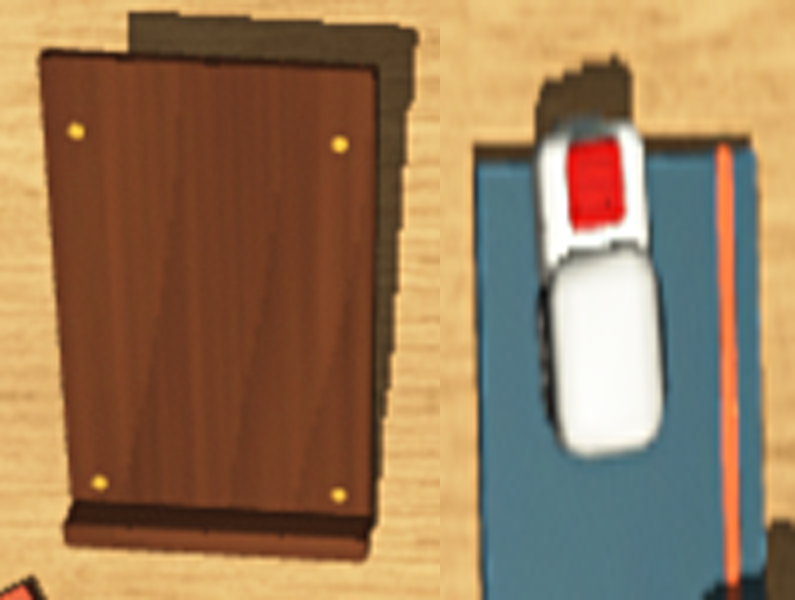

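```bash
python3 - <<'E'
from h import *
c=cam('top')
f=lambda x,y,z:ray(c,(205+x/4-.4,180+y/4-.4),z)
zu=.034+.223*.5
A,B,C,D=f(40,50,zu),f(377,66,zu),f(75,501,.034),f(373,518,.034)
for p in(A,B,C,D):print(p)
u=(A+B)/2;l=(C+D)/2;print('up',u,'lo',l,np.linalg.norm(u-l),'wid',np.linalg.norm(A-B),np.linalg.norm(C-D))
for d in (A-B,C-D):print('yaw',np.degrees(np.arctan2(-d[0],d[1])))
d=u-l;print('yawx',np.degrees(np.arctan2(d[1],d[0])))
# tape axis from crop
g=lambda x,y,z:ray(c,(355+x*75/355-.4,225+y/8-.4),z)
red=g(596,184,.081);t1=(g(552,350,.09)+g(662,350,.09))/2
top=[g(605,255,.09),g(605,452,.09)];print(red,top, t1)
for a in [(567,145),(624,228),(570,228),(620,140)]:print(g(*a,.081))
E
```

```text
[0.62971226 0.22576256 0.1455    ]
[0.62426133 0.08763545 0.1455    ]
[0.43479816 0.23279591 0.034     ]
[0.42854014 0.09509691 0.034     ]
up [0.62698679 0.156699   0.1455    ] lo [0.43166915 0.16394641 0.034     ] 0.22501946212552829 wid 0.1382346221455103 0.1378411323628375
yaw -2.2598984943628935
yaw -2.602136440646146
yawx -2.1250267186233094
[ 0.54414019 -0.22623305  0.081     ] [array([ 0.52868046, -0.22694219,  0.09      ]), array([ 0.48622566, -0.2269726 ,  0.09      ])] [ 0.50819941 -0.22767647  0.09      ]
[ 0.55255425 -0.21556973  0.081     ]
[ 0.53463982 -0.23652006  0.081     ]
[ 0.53444707 -0.21669304  0.081     ]
[ 0.5538296  -0.23504162  0.081     ]
```

jog_arm:
  steps:
    - [-0.33,0.33,0,0.09]
    - [-0.66,0.66,0,0.18]
    - [-0.97,0.99,0,0.26]
    - [-0.97,0.99,0,0.26]
  jaw: 1

```text
t: 0.65
ee_pos: [0.2986, -0.4418, 0.2478]
ee_rot: [180.0, 0.0, -179.8]
force: [0.2, 0.2, -0.2]
opening: 0.0866
```

jog_arm:
  steps:
    - [-0.3,0.5,0,0]
    - [-0.5,1,0,0]

```text
t: 0.9
ee_pos: [0.3487, -0.3437, 0.2472]
ee_rot: [-180.0, -0.0, 180.0]
force: [0.6, 0.8, 0.3]
opening: 0.0873
```

jog_arm:
  steps:
    - [-0.3,0.5,0,0]
    - [-0.5,1,0,0]

```text
t: 1.15
ee_pos: [0.3991, -0.2431, 0.2475]
ee_rot: [-180.0, 0.0, -180.0]
force: [0.2, 0.1, 1.2]
opening: 0.0869
```

jog_arm:
  steps:
    - [-0.3,0.5,0,0]
    - [-0.5,1,0,0]
    - [-0.5,1,0,0]

```text
t: 1.52
ee_pos: [0.4495, -0.1419, 0.2475]
ee_rot: [180.0, 0.0, -179.7]
force: [-0.2, -0.4, 0.4]
opening: 0.0872
```

Now to (0.50, -0.066), z 0.20, for a close look.

jog_arm:
  steps:
    - [-0.25,0.4,0.2,0]
    - [-0.5,0.76,0.5,0]
    - [-0.5,0.76,0.5,0]
    - [-0.5,0.76,0.5,0]

```text
t: 2.02
ee_pos: [0.4979, -0.069, 0.1975]
ee_rot: [-180.0, -0.0, 180.0]
force: [-0.1, -0.4, 0.3]
opening: 0.087
```

```bash
python3 - <<'E'
from h import *
o=get_obs();im=camera('wrist');cv2.imwrite('pics/w1.png',im);c=cam('wrist',o);print(o['ee_pos'],o['ee_rot'])
h=cv2.cvtColor(im,cv2.COLOR_BGR2HSV);H,S,V=[h[...,i].astype(int) for i in range(3)]
r=big(((H<6)|(H>172))&(S>150)&(V>90));q=cv2.minAreaRect(r);print(q)
P=[ray(c,p,.081) for p in cv2.boxPoints(q)];print(np.round(P,4),np.mean(P,0))
E
```

```text
[ 0.49794983 -0.06898001  0.1974951 ] [-1.79969244e+02 -3.82272805e-02  1.79991462e+02]
((325.832763671875, 306.0785217285156), (26.40612030029297, 28.27558135986328), 83.2901611328125)
[[ 0.5313 -0.0752  0.081 ]
 [ 0.5288 -0.0558  0.081 ]
 [ 0.5487 -0.0533  0.081 ]
 [ 0.5513 -0.0731  0.081 ]] [ 0.54004011 -0.06435234  0.081     ]
```

View pics/w1.png

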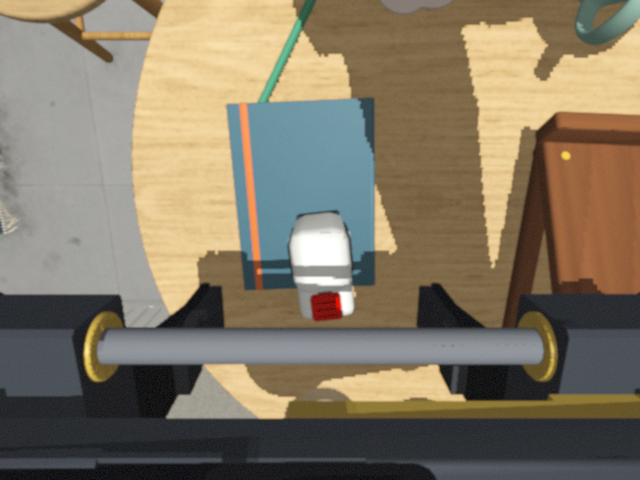

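The picture shows the tape's red lock at (326,306), with the tape turned about +6.5° in world. It lies centred between the jaws.

jog_arm:
  steps:
    - [-0.1,0.01,0.3,-0.07]
    - [-0.1,0.01,0.6,-0.07]
    - [-0.1,0.01,0.9,-0.07]
    - [-0.1,0.01,0.9,-0.07]

```text
t: 2.58
ee_pos: [0.5065, -0.0683, 0.1066]
ee_rot: [-180.0, -0.2, -173.8]
force: [-0.3, -0.6, 0.7]
opening: 0.0874
```

jog_arm:
  steps:
    - [0,0,0.2,0]
    - [0,0,0.41,0]
    - [0,0,0.41,0]
    - [0,0,0.41,0]

```text
t: 3.08
ee_pos: [0.5091, -0.0672, 0.0683]
ee_rot: [-180.0, 0.2, -173.7]
force: [-0.1, -0.7, -0.2]
opening: 0.0872
```

jog_arm:
  steps:
    - [0,0,0,0]
    - [0,0,0,0]
    - [0,0,0,0]
    - [0,0,0,0]
    - [0,0,0,0]
    - [0,0,0,0]
  jaw: -1

```text
t: 3.82
ee_pos: [0.5079, -0.0672, 0.0666]
ee_rot: [-180.0, -0.0, -173.7]
force: [-0.1, -1.1, 0.3]
opening: 0.0444
```

jog_arm:
  steps:
    - [0,0,-0.15,0]
    - [0,0,-0.5,0]
    - [0,0,-1,0.05]
    - [0,0,-1,0.096]
    - [0,0,-1,0.096]

```text
t: 4.45
ee_pos: [0.507, -0.0668, 0.1667]
ee_rot: [180.0, -0.1, 177.7]
force: [-1.0, -0.7, -5.4]
opening: 0.0437
```

jog_arm:
  steps:
    - [0,0,-0.3,0]
    - [0,0.3,-0.6,0]
    - [0,0.6,-0.6,0]
    - [-0.1,0.9,-0.6,0]
    - [-0.1,0.9,-0.6,0]

```text
t: 5.08
ee_pos: [0.5213, 0.0241, 0.2253]
ee_rot: [-180.0, -0.1, 177.9]
force: [-0.0, -0.5, -5.7]
opening: 0.0435
```

```bash
python3 - <<'E'
from h import *
cv2.imwrite('pics/s2.png',camera('side'))
o=get_obs();print(o['ee_pos'],o['ee_rot'],o['opening'])
E
```

```text
[0.52069407 0.02312138 0.22518257] [-179.95510751   -0.20804156  177.81441034] 0.04405725933795258
```

View pics/s2.png

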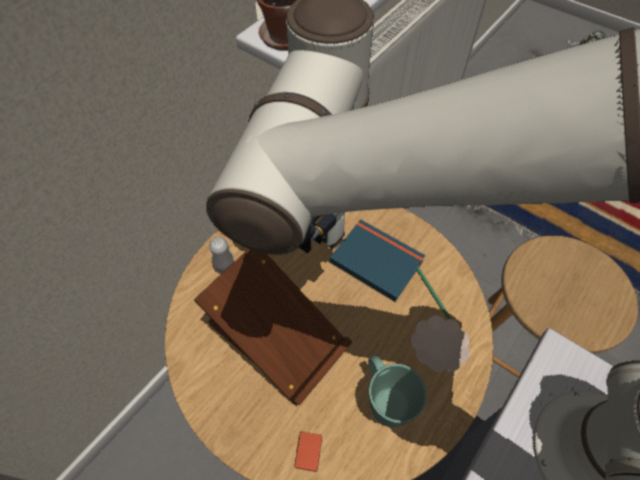

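The arm hides the tape in this view: the elbow is at (260,215) and covers the hand. I'll go on over the upper edge and check with the wrist camera.

jog_arm:
  steps:
    - [-0.15,0.3,0,0]
    - [-0.3,0.69,0,0]
    - [-0.3,0.69,0,0]

```text
t: 5.5
ee_pos: [0.5547, 0.0914, 0.2253]
ee_rot: [-180.0, -0.1, 177.8]
force: [0.0, -0.5, -5.5]
opening: 0.0437
```

jog_arm:
  steps:
    - [-0.15,0.3,0,0]
    - [-0.3,0.69,0,0]
    - [-0.3,0.69,0,0]
    - [-0.3,0.69,0,0]

```text
t: 6.0
ee_pos: [0.5861, 0.1567, 0.2255]
ee_rot: [-179.9, -0.2, 177.7]
force: [-0.4, 0.1, -4.3]
opening: 0.0437
```

```bash
python3 - <<'E'
from h import *
o=get_obs();print(o['ee_pos'],o['ee_rot'],o['force'])
a=camera('wrist');b=camera('top');cv2.imwrite('pics/w3.png',a);cv2.imwrite('pics/t3.png',b)
cv2.imwrite('pics/c3.png',np.hstack([cv2.resize(a,(440,330))[:, :],cv2.resize(b[150:330,200:380],(330,330))]))
E
```

```text
[0.58611334 0.15672109 0.22548012] [-1.79910734e+02 -1.75244786e-01  1.77652928e+02] [-0.4062433   0.06213756 -4.33068347]
```

View pics/c3.png

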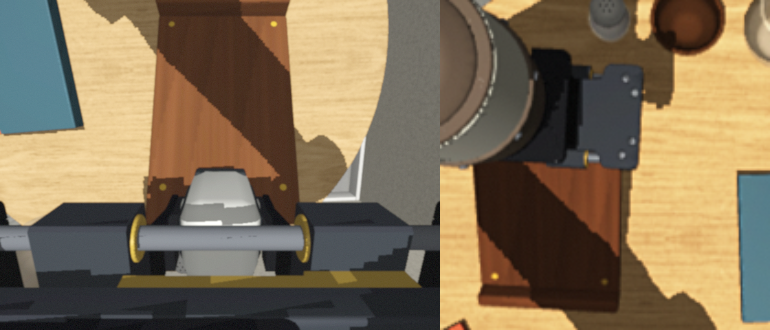

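The tape is square over the panel's middle, with its rear top at (220,175) in the left picture. Lowering towards the edge.

jog_arm:
  steps:
    - [0,0,0.15,0]
    - [0,0,0.3,0]
    - [0,0,0.34,0]
    - [0,0,0.34,0]

```text
t: 6.6
ee_pos: [0.587, 0.1578, 0.1919]
ee_rot: [-180.0, -0.1, 177.7]
force: [0.5, -0.5, -5.2]
opening: 0.0438
```

jog_arm:
  steps:
    - [0,0,0.02,0]
    - [0,0,0.04,0]
    - [0,0,0.04,0]

```text
t: 6.98
ee_pos: [0.5871, 0.158, 0.1886]
ee_rot: [180.0, -0.0, 177.7]
force: [0.4, 0.8, -5.3]
opening: 0.0439
```

jog_arm:
  steps:
    - [0.01,0,0.02,0]
    - [0.02,0,0.05,0]
    - [0.02,0,0.05,0]

```text
t: 7.35
ee_pos: [0.5867, 0.1581, 0.1871]
ee_rot: [180.0, 0.3, 177.7]
force: [-2.9, -1.2, 5.4]
opening: 0.0439
```

jog_arm:
  steps:
    - [0.03,0,0.03,0]
    - [0.05,0,0.06,0]
    - [0.07,0,0.1,0]
    - [0.07,0,0.1,0]

```text
t: 7.85
ee_pos: [0.5801, 0.1583, 0.1774]
ee_rot: [179.9, 0.4, 177.7]
force: [-2.3, -1.8, 6.5]
opening: 0.0436
```

jog_arm:
  steps:
    - [0.01,0,0.03,0]
    - [0.02,0,0.06,0]
    - [0.03,0,0.09,0]
    - [0.03,0,0.09,0]

```text
t: 8.35
ee_pos: [0.5765, 0.1585, 0.1682]
ee_rot: [179.9, 0.3, 177.7]
force: [-3.9, -1.3, 7.2]
opening: 0.0436
```

```bash
python3 - <<'E'
from h import *
o=get_obs();print(o['ee_pos'],o['ee_rot'],o['force'])
a=camera('wrist');b=camera('side');cv2.imwrite('pics/w4.png',a);cv2.imwrite('pics/s4.png',b)
cv2.imwrite('pics/c4.png',np.hstack([a[150:430,150:490],cv2.resize(b[200:400,180:380],(280,280))]))
E
```

```text
[0.57650847 0.15849573 0.16818632] [179.9469754    0.30927858 177.73553246] [-3.92040009 -1.25861759  7.18005957]
```

View pics/c4.png

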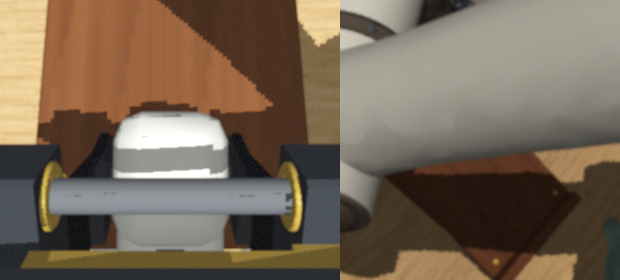

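The rear of the case, at about (170,115) in the left picture, is now close to the panel and still square. I'll keep going down until it is flat.

jog_arm:
  steps:
    - [0.01,0,0.03,0]
    - [0.01,0,0.05,0]
    - [0.01,0,0.05,0]

```text
t: 8.82
ee_pos: [0.5752, 0.1585, 0.163]
ee_rot: [180.0, 0.3, 177.7]
force: [-4.0, -2.3, 7.3]
opening: 0.044
```

jog_arm:
  steps:
    - [0.0,0,0.02,0]
    - [0.0,0,0.04,0]
    - [0.0,0,0.04,0]

```text
t: 9.2
ee_pos: [0.5751, 0.1586, 0.1622]
ee_rot: [180.0, 0.3, 177.8]
force: [-10.4, -2.0, 21.9]
opening: 0.0439
```

Flat contact: the reaction runs along the slope normal. I'll ease the pressure and draw down the slope.

jog_arm:
  steps:
    - [0.02,0,-0.04,0]
    - [0.11,0,0.01,0]
    - [0.2,0,0.06,0]
    - [0.28,0,0.11,0]
    - [0.37,0,0.16,0]
    - [0.37,0,0.16,0]

```text
t: 9.95
ee_pos: [0.5372, 0.1606, 0.1403]
ee_rot: [180.0, 0.1, 177.8]
force: [-1.9, 0.4, 5.4]
opening: 0.0436
```

```bash
python3 - <<'E'
from h import *
o=get_obs();print(o['ee_pos'],o['ee_rot'],o['force'])
a=camera('wrist');b=camera('top');cv2.imwrite('pics/w5.png',a);cv2.imwrite('pics/t5.png',b)
cv2.imwrite('pics/c5.png',np.hstack([a[100:430,150:490],cv2.resize(b[170:330,200:330],(390,480))[:330]]))
E
```

```text
[0.53717427 0.16055287 0.14031636] [1.79955131e+02 1.12953543e-01 1.77762918e+02] [-1.91478961  0.37198569  5.38307737]
```

View pics/c5.png

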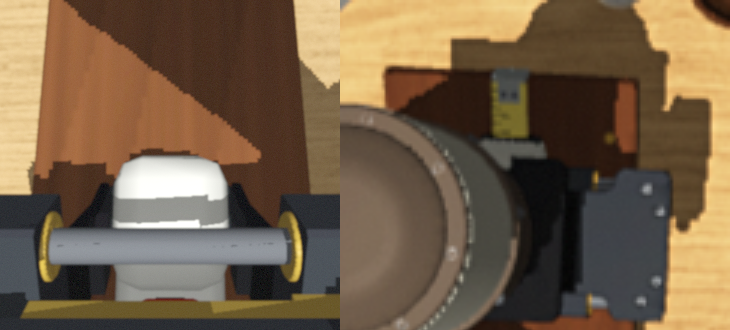

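The right picture shows the yellow blade drawn out, with its hook at (508,75) on the panel's upper edge. Continuing down.

jog_arm:
  steps:
    - [0.11,0,0.06,0]
    - [0.22,0,0.12,0]
    - [0.33,0,0.19,0]
    - [0.44,0,0.25,0]
    - [0.55,0,0.31,0]
    - [0.66,0,0.38,0]
    - [0.76,0,0.44,0]
    - [0.87,0,0.5,0]
    - [0.87,0,0.5,0]

```text
t: 11.18
ee_pos: [0.4488, 0.1636, 0.0893]
ee_rot: [-180.0, -0.1, 177.7]
force: [-3.4, 2.5, 5.8]
opening: 0.0438
```

jog_arm:
  steps:
    - [0.04,0,0.025,0]
    - [0.08,0,0.05,0]
    - [0.08,0,0.05,0]

```text
t: 11.55
ee_pos: [0.4431, 0.1645, 0.0859]
ee_rot: [179.9, 0.1, 177.7]
force: [0.2, 0.5, 12.9]
opening: 0.0435
```

jog_arm:
  steps:
    - [0.03,0,0.01,0]
    - [0.06,0,0.02,0]
    - [0.06,0,0.02,0]
    - [0.06,0,0.02,0]

```text
t: 12.05
ee_pos: [0.4353, 0.1635, 0.0817]
ee_rot: [-179.9, -0.1, 177.7]
force: [2.0, 0.1, -3.3]
opening: 0.0439
```

```bash
python3 - <<'E'
from h import *
o=get_obs();print(o['ee_pos'],o['ee_rot'],o['force'])
a=camera('wrist');b=camera('top');cv2.imwrite('pics/w6.png',a);cv2.imwrite('pics/t6.png',b)
cv2.imwrite('pics/c6.png',np.hstack([a[100:430,150:490],cv2.resize(b[170:330,200:330],(390,480))[:330]]))
E
```

```text
[0.43532393 0.16354251 0.0816735 ] [-1.79909101e+02 -1.31258579e-01  1.77667030e+02] [ 1.9912398   0.14068848 -3.33802739]
```

View pics/c6.png

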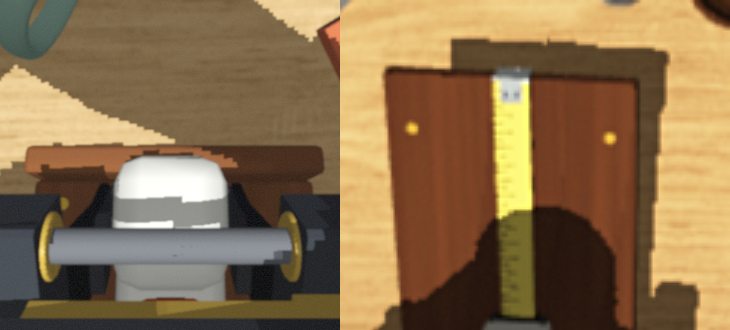

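The blade is fully drawn, with its hook at (512,75) on the edge, and the case rear is at the ledge at about (170,155) in the left picture. I'll press a little further to seat it.

jog_arm:
  steps:
    - [0.02,0,0.03,0]
    - [0.03,0,0.05,0]
    - [0.03,0,0.05,0]

```text
t: 12.52
ee_pos: [0.4354, 0.1639, 0.0814]
ee_rot: [-180.0, 0.3, 177.8]
force: [0.4, -6.9, 24.7]
opening: 0.044
```

jog_arm:
  steps:
    - [0.02,0,0.02,0]
    - [0.03,0,0.02,0]
    - [0.03,0,0.02,0]

```text
t: 12.9
ee_pos: [0.4349, 0.1642, 0.0812]
ee_rot: [180.0, 0.5, 177.9]
force: [6.4, -12.3, 31.4]
opening: 0.044
```

Seated on both face and ledge. I'll ease the preload, then release.

jog_arm:
  steps:
    - [-0.02,0,-0.04,0]
    - [-0.03,0,-0.065,0]
    - [-0.03,0,-0.065,0]

```text
t: 13.28
ee_pos: [0.4344, 0.1645, 0.0827]
ee_rot: [179.9, 0.1, 177.7]
force: [5.4, -1.3, -0.7]
opening: 0.0439
```

jog_arm:
  steps:
    - [0,0,0,0]
    - [0,0,0,0]
    - [0,0,0,0]
    - [0,0,0,0]
    - [0,0,0,0]
    - [0,0,0,0]
  jaw: 1

```text
t: 14.02
ee_pos: [0.4332, 0.1642, 0.082]
ee_rot: [-180.0, -0.0, 177.7]
force: [-0.2, -0.3, -0.7]
opening: 0.086
```

jog_arm:
  steps:
    - [0,0,-0.2,0]
    - [0,0,-0.5,0]
    - [0,0,-0.8,0]
    - [0,0,-0.8,0]

```text
t: 14.52
ee_pos: [0.4344, 0.1651, 0.1643]
ee_rot: [179.8, 0.2, 177.7]
force: [1.1, 0.2, -1.0]
opening: 0.0865
```

jog_arm:
  steps:
    - [0.3,0,-0.1,0]
    - [0.6,0,-0.2,0]
    - [0.6,0,-0.2,0]
  jaw: -1

```text
t: 14.9
ee_pos: [0.3719, 0.1662, 0.1819]
ee_rot: [180.0, -0.0, 177.8]
force: [0.6, 0.4, -0.3]
opening: 0.065
```

```bash
python3 - <<'E'
from h import *
o=get_obs();print(o['ee_pos'],o['ee_rot'],o['force'],o['opening'])
a=camera('wrist');b=camera('top');s=camera('side')
for n,i in zip('wts',(a,b,s)):cv2.imwrite(f'pics/{n}7.png',i)
cv2.imwrite('pics/c7.png',np.hstack([cv2.resize(a,(400,300)),cv2.resize(b[170:330,200:330],(390,480))[180:]]))
E
```

```text
[0.3718626  0.16623784 0.18189122] [ 1.79987202e+02 -2.53874166e-02  1.77767613e+02] [ 0.59496928  0.38285291 -0.27995909] 0.06497984053999685
```

View pics/c7.png

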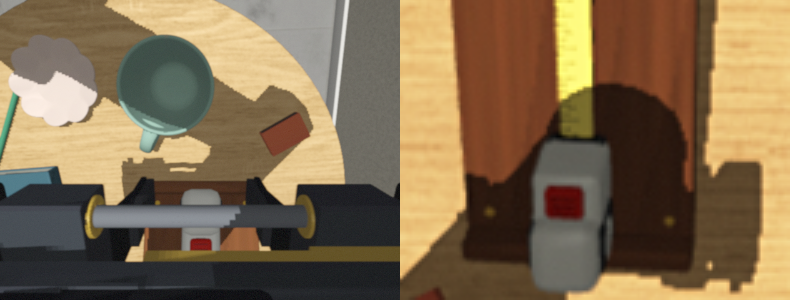

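The tape lies square against the ledge with its red lock visible at (564,202) in the right picture. Next, the lock's position and how far off square the tape is.

```bash
python3 - <<'E'
from h import *
c=cam('top');im=cv2.imread('pics/t7.png');h=cv2.cvtColor(im,cv2.COLOR_BGR2HSV);H,S,V=[h[...,i].astype(int) for i in range(3)]
b=np.zeros(H.shape,bool);b[240:300,235:280]=1
r=big(b&((H<6)|(H>173))&(S>180)&(V>60));q=cv2.minAreaRect(r);print(cv2.boundingRect(r),q,ray(c,q[0],.1129))
print('pred px',proj(c,(.4556,.163,.1129)))
yb=np.zeros(H.shape,bool);yb[193:246,225:290]=1
y=yb&(H>18)&(H<34)&(S>100)&(V>60)
for v in(205,220,235):
    u=np.where(y[v])[0];print(v,u.min(),u.max())
a=np.array([[v,np.where(y[v])[0].mean()] for v in range(202,240)]);k=np.polyfit(a[:,0],a[:,1],1)
P=[]
for v in(202,239):
    # intersect with face plane
    K,Rm,t=c;d=Rm@np.linalg.inv(K)@np.array([np.polyval(k,v),v,1.]);n=np.array([-.5,0,.866]);s=n@(np.array([.433,.164,.036])-t)/(n@d);P.append(t+s*d)
print(P,'blade yaw',np.degrees(np.arctan2(P[0][1]-P[1][1],P[0][0]-P[1][0])))
E
```

```text
(249, 292, 12, 8) ((254.5, 295.5), (7.0, 11.0), 90.0) [0.45900394 0.16304517 0.1129    ]
pred px [254.49840201 297.52079128]
205 250 262
220 251 263
235 252 263
[array([0.61451856, 0.15744025, 0.14080287]), array([0.55475633, 0.15985896, 0.10629811])] blade yaw -2.317624360994506
```

The blade runs at -2.3°, parallel to the panel, and the lock is where predicted (row ≈297.5). Moving the closed fingers above it.

jog_arm:
  steps:
    - [-0.4,0,0,0]
    - [-0.8,0,0,0]
    - [-0.8,0,0,0]
    - [-0.8,0,0,0]
  jaw: -1

```text
t: 15.55
ee_pos: [0.4529, 0.1628, 0.1809]
ee_rot: [-179.9, -0.1, 177.6]
force: [-0.4, -0.4, 0.2]
opening: 0.013
```

jog_arm:
  steps:
    - [0,0,0.18,0]
    - [0,0,0.36,0]
    - [0,0,0.36,0]
    - [0,0,0.36,0]

```text
t: 16.05
ee_pos: [0.4532, 0.1637, 0.1467]
ee_rot: [180.0, 0.0, 177.7]
force: [-0.1, -0.1, 0.6]
opening: 0.0007
```

jog_arm:
  steps:
    - [0.015,0,0.02,0]
    - [0.015,0,0.045,0]
    - [0.015,0,0.06,0]
    - [0.015,0,0.06,0]

```text
t: 16.55
ee_pos: [0.4525, 0.1637, 0.1414]
ee_rot: [180.0, 0.1, 177.7]
force: [-1.3, -0.5, 6.9]
opening: -0.0001
```

jog_arm:
  steps:
    - [-0.01,0,0.02,0]
    - [-0.02,0,0.035,0]
    - [-0.02,0,0.035,0]

```text
t: 16.92
ee_pos: [0.4538, 0.1636, 0.1372]
ee_rot: [180.0, 0.0, 177.7]
force: [-2.8, -0.1, 7.0]
opening: 0.0001
```

jog_arm:
  steps:
    - [-0.01,0,0.015,0]
    - [-0.015,0,0.03,0]
    - [-0.015,0,0.03,0]

```text
t: 17.3
ee_pos: [0.4544, 0.1635, 0.1363]
ee_rot: [-180.0, -0.1, 177.7]
force: [-12.3, 0.9, 24.1]
opening: 0.0005
```

jog_arm:
  steps:
    - [-0.01,0,0.015,0]
    - [-0.015,0,0.03,0]
    - [-0.015,0,0.03,0]

```text
t: 17.68
ee_pos: [0.455, 0.1635, 0.1357]
ee_rot: [-179.9, -0.1, 177.8]
force: [-21.9, 2.6, 41.4]
opening: 0.0004
```

The lock has bottomed. Retreating along the normal, then checking.

jog_arm:
  steps:
    - [0.05,0,-0.09,0]
    - [0.1,0,-0.2,0]
    - [0.1,0,-0.6,0]
    - [0.1,0,-1,0]
    - [0.1,0,-1,0]

```text
t: 18.3
ee_pos: [0.4482, 0.1645, 0.2334]
ee_rot: [179.8, 0.3, 177.7]
force: [1.0, 0.0, -0.6]
opening: 0.0002
```

jog_arm:
  steps:
    - [0.3,-0.4,0,0]
    - [0.6,-0.9,0,0]
    - [0.6,-0.9,0,0]

```text
t: 18.68
ee_pos: [0.38, 0.0734, 0.2292]
ee_rot: [-179.9, -0.2, 177.5]
force: [0.7, -0.5, 0.1]
opening: 0.0005
```

```bash
python3 - <<'E'
from h import *
o=get_obs();print(o['t'],o['ee_pos'],o['force'])
b=camera('top');s=camera('side')
cv2.imwrite('pics/t8.png',b);cv2.imwrite('pics/s8.png',s)
cv2.imwrite('pics/c8.png',np.hstack([cv2.resize(b[170:330,200:330],(390,480)),cv2.resize(s[230:410,190:350],(400,480))]))
E
```

```text
18.675 [0.38004643 0.07337235 0.22916248] [ 0.67823782 -0.48702301  0.13175904]
```

View pics/c8.png

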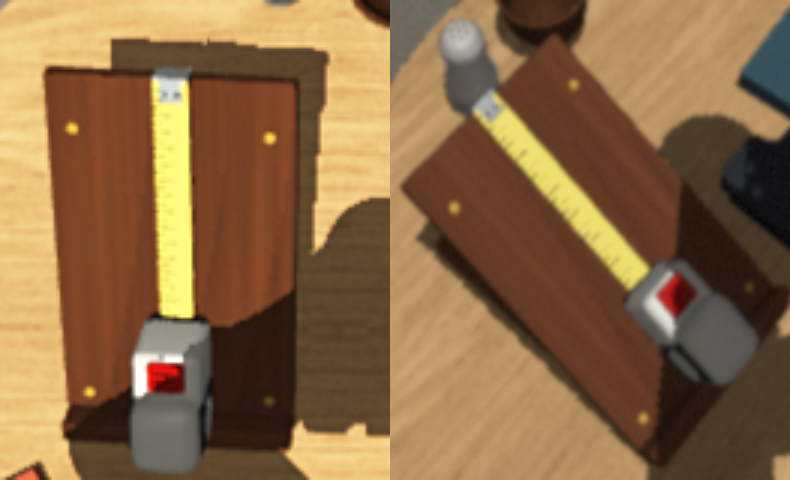

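The tape is straight, with its hook at (170,75) on the edge and the case on the ledge at (170,440). The red lock now shows as sunk in its shoulder. One numeric check before handing in.

```bash
python3 - <<'E'
from h import *
y=np.radians(-2.3);ex=np.array([np.cos(y)*.866,np.sin(y)*.866,.5]);ez=np.array([-np.cos(y)*.5,-np.sin(y)*.5,.866]);ey=np.cross(ez,ex);O=np.array([.433,.164,.034])
from scipy.optimize import least_squares
def cen(f,x0,x1,y0,y1):
    h=cv2.cvtColor(cv2.imread(f),cv2.COLOR_BGR2HSV);H,S,V=[h[...,i].astype(int) for i in range(3)]
    b=np.zeros(H.shape,bool);b[y0:y1,x0:x1]=1
    M=cv2.moments(((b&((H<6)|(H>173))&(S>180)&(V>60))).astype(np.uint8));return np.array([M['m10'],M['m01']])/M['m00']
t=cen('pics/t8.png',235,280,270,312);s=cen('pics/s8.png',285,325,320,370)
print('top before',cen('pics/t7.png',235,280,270,312),'after',t,'side',s,'side before',cen('pics/s7.png',285,325,320,370))
for z in(.057,.0515):
    P=O+ex*.059+ez*z;print(z,proj(cam('top'),P),proj(cam('side'),P))
r=least_squares(lambda P:np.r_[proj(cam('top'),P)-t,proj(cam('side'),P)-s],[.455,.163,.11]);P=r.x-O
print('lock in panel',P@ex,P@ey,P@ez,r.fun)
E
```

```text
top before [254.37837838 297.        ] after [254.55769231 295.44230769] side [304.36363636 340.00909091] side before [305.29059829 340.28205128]
0.057 [254.44667019 297.53267781] [306.40194559 340.60151148]
0.0515 [254.9766941  295.67801178] [305.14929838 340.65584981]
lock in panel 0.06090834163727861 0.0005268802605525849 0.05325032702604567 [-0.09497143 -0.12429212  0.14415342  0.00170096]
```

```bash
python3 -c "
from workcell import *
print(close_job())"
```

```text
the job is handed in; nothing more can be done
None
```

The tape is hooked over the panel's upper edge, drawn straight down to the ledge, locked, and left lying on the panel for you to read. I handed the job in at about 19 s; no verdict was reported.

**How it went:** I gripped the tape by its rubber sides. The tool cannot tilt, so I pitched the tape to the slope by pressing its front down on the panel's upper edge, with the hook beyond it. I then drew it down until the forces showed contact with both the face and the ledge. After releasing it, I pushed the red lock with closed fingers until it hit a firm stop, at about 47 N.

**Last checks, from the top and side pictures:**
- **Hook and blade:** the hook is on the upper edge. The blade ran at -2.3°, parallel to the panel; I measured this just before locking.
- **Case:** its back is about 2 mm from the ledge, give or take 2 mm, against the 6 mm allowed.
- **Bystanders:** the robot never came near the vase, the cup or the pepper shaker, but I did not re-measure their positions.

**Less certain:** the lock's position in the images. It shifted about 75–85% of the predicted 5.5 mm, roughly 4.1–4.6 mm against the 4.5 mm needed, which is within what the camera can resolve. The firm stop at about 6 mm of finger travel suggests it is fully down.

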